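Clear the stapler off the parcel scale and make up a weight of paper clips

ROBOT

A 6-joint arm with a two-finger parallel gripper is mounted at the origin on the work surface. World frame = base frame: x ahead of the robot, y to its left, z up, the work surface at z = 0. Lengths are in mm, angles in rad, forces in N, time in s.
With the tool pointing down it reaches from about 400 to 925 mm from the base axis. Payload 12.5 kg.
Tool frame: the origin (TCP) lies at the very end of the fingers, on their centre line; the grasp point (between the pads) lies 19 mm behind it; z points along the fingers, y is the direction in which the jaws open and shut (so a half turn about z gives the same grasp; the last joint's range is limited). The gripper opens to 95 mm and grips with 3 to 60 N. Pads are 20 mm wide; open, the fingers measure 119 mm over their backs; the gripper's body (75 mm by 180 mm) begins 59 mm behind the grasp point.
Start: joints at [-1.254, 0.491, 1.559, -0, 1.092, -0.106], TCP at [256.471, -569.973, 214.661] pointing down, gripper open.
Joint ranges: [-3.1, 3.1], [-0.84, 2.19], [0.05, 2.79], [-1.13, 4.28], [0.06, 2.93], [-2.69, 2.69]. Speed limits (rad/s): [2.22, 2.22, 2.79, 3.14, 3.14, 3.14].

INTERFACE

Orientations are given as [roll, pitch, yaw] about the fixed x, y, z axes, in that order (R = Rz(yaw) Ry(pitch) Rx(roll)).
In Python, from cell import env, read_camera, get_calibration gives the robot as it stands.
- The arm moves only by the tool arm_command, never from a script. Its argument "targets" is a list of rows, each a list of 3 entries, a list of its own where there are three numbers: the turn, a rotation vector about the tool's x, y, z in rad, then the shift along the tool's x, y, z in m, then the closure in counts, from 0 (fully open) to 255 (shut). In form: [[[rx, ry, rz], [tx, ty, tz], fingers], ...]. A call has 1 to 8 rows; each row is the pose to reach, as a shift and turn from the pose commanded when the call began, along the tool's axes at that moment; what a row does not reach only later rows make up. A row lasts 1/10 s, in which the tool goes at most 50 mm and 8.59 degrees, less where a joint would pass 70% of its speed; a pose out of reach is approached as far as the arm can. A call with a gripper value outside its range is refused whole. The fingers move at their own pace and stop on an object; the grip force is fixed at half the most. Time passes only in rows, so rows that repeat a pose let the fingers close. It gives the time, the measured TCP pose, the force and the opening at its end, in the units of the state.
- env.state(): the state, without advancing time (a new reading comes with each control period).
- read_camera(name): name is "side" or "top"; returns (picture, depth): 420x560x3 uint8, blue, green, red; 420x560 float32, mm along the optical axis (not along the pixel's ray), 0 where there is no reading.
- get_calibration(name): a dict with "vfov" (degrees; the focal length in pixels is half the picture's height over the tangent of half this angle, whatever the lens; pixels are square), "cx", "cy" (the principal point, pixels), "k1" (the pictures are not rectified: a ray, as slopes to the right and down, at radius r is drawn at 1 + k1 r^2 times it, then the intrinsics apply), "world_from_camera" (4x4, takes a point from camera to world coordinates). Camera axes: x right, y down, z forward; pixel columns grow to the right and rows downward; lengths in mm; the calibration is good to about 2 mm. A picture is of the moment at which its call begins. get_calibration takes no time and is no camera call.
- env.job_done(): hands the job in, once; it reports no verdict.
The state is a dict: "t": time; "joints": joint angles; "qvel": joint speeds; "tau": joint torques, N m; "eef_pos": TCP position; "tcp_rot": TCP orientation; "ft_force": force on the tool from outside, world axes, zero at the start; "moment": the same for the moment, N m; "opening": opening from 0.0 (shut) to 1.0 (fully open).
Only numpy, scipy, OpenCV 4.12 (cv2) and the standard library are available. Lean on these libraries where they do the work, as an engineer would, in place of code of your own. Each camera call takes 0.05 s, during which the arm holds its last target.

TASK

Someone left the stapler lying on the pan of the spring scale: first lift it off and stand it upright on the cork mat. Then stand tins of paper clips on the empty pan, one at a time, until the pan's pointer has sunk into the black band on the scale's column - not short of it and not past it - and leave the unused tins where they are. Set the tins down gently, never driving the pan down to its stop, and do not disturb the cup or the tape roll.

Things in the scene. Friction and masses are not known exactly. Their poses are not given: they have to be found in the camera images.
- stapler_center (a point): centre (25 mm up) of a black desk stapler standing on its base, at first on the scale pan: 130 mm long (its x axis), 36 mm wide at the base, 50 mm high, 220 g; its upper arm, from 26 to 50 mm up, is 30 mm wide across y with straight sides and can be gripped across y at mid length; z axis up
- mat_center (a point): centre of the top face of the flat square cork mat on the robot's left, 200 x 200 mm, 3 mm thick, fixed to the desk; x and y along its sides
- pan_floor (a point): centre of the floor of the scale's sinking pan (moves with it, 125 mm above the desk when empty): a steel tray, inside 122 mm along x and 222 mm along y, with a 5 mm high rim, so it takes three or more tins in a row along y. The scale's white column stands behind the pan on its +x side, its near face 85 mm from the pan's centre, 50 mm wide, its top 156 mm above the desk; z axis up
- pan (a joint): how far the pan has sunk, in m: 0 when empty, 0.060 at its stop, about 0.018 with the stapler on it. It is sprung at 120 N/m, so each tin sinks it 9 to 17 mm; it settles in about half a second. A 4 mm thick brass pointer fixed to the pan crosses the column's face; the black band on the column, 20 mm high, is where the pointer stands when this reads 0.023 (its top edge) to 0.043 (its bottom edge)
- tin1_center (a point): centre (20 mm up) of one of four identical upright round flat-lidded aluminium tins of paper clips, 46 mm across, 40 mm high, on the desk in front or to the right of the scale, among the other things; unevenly filled, 110 to 205 g each, not visible from outside; z axis up
- tin2_center (a point): centre (20 mm up) of one of four identical upright round flat-lidded aluminium tins of paper clips, 46 mm across, 40 mm high, on the desk in front or to the right of the scale, among the other things; unevenly filled, 110 to 205 g each, not visible from outside; z axis up
- tin3_center (a point): centre (20 mm up) of one of four identical upright round flat-lidded aluminium tins of paper clips, 46 mm across, 40 mm high, on the desk in front or to the right of the scale, among the other things; unevenly filled, 110 to 205 g each, not visible from outside; z axis up
- tin4_center (a point): centre (20 mm up) of one of four identical upright round flat-lidded aluminium tins of paper clips, 46 mm across, 40 mm high, on the desk in front or to the right of the scale, among the other things; unevenly filled, 110 to 205 g each, not visible from outside; z axis up
- roll: roll of clear tape lying flat among the tins, 68 mm across, 38 mm hole, 19 mm high, origin at the centre of its underside; not to be disturbed
- cup: white paper cup, 74 mm across its rim, 85 mm high, to the right of the scale, origin at the centre of its underside; not to be disturbed
Not all that is in view belongs to the job. What is shaped like the part that bears tin2_center but blue or yellow is not meant. Leave any turquoise look-alike of the part that bears stapler_center alone.

How it is judged (in metres and radians):
On the way, in this order (a step that is already met when the one before it is completed fails the run):
1. the stapler stands upright on the cork mat, released (x of stapler_center in the frame of mat_center between -0.1 and 0.1 m and y of stapler_center in the frame of mat_center between -0.1 and 0.1 m and z of stapler_center in the frame of mat_center between 0.019 and 0.031 m and angle between stapler_center's own z axis and vertical below 0.15 rad and linear speed of stapler below 0.03 m/s and contact force between stapler and the fingers below 0.1 N), for 0.2 s.
2. a first tin stands on the pan, released ((((x of tin1_center in the frame of pan_floor between -0.061 and 0.061 m and y of tin1_center in the frame of pan_floor between -0.111 and 0.111 m and z of tin1_center in the frame of pan_floor between 0.014 and 0.026 m and angle between tin1_center's own z axis and vertical below 0.15 rad) and contact force between tin1 and the fingers below 0.1 N) or ((x of tin2_center in the frame of pan_floor between -0.061 and 0.061 m and y of tin2_center in the frame of pan_floor between -0.111 and 0.111 m and z of tin2_center in the frame of pan_floor between 0.014 and 0.026 m and angle between tin2_center's own z axis and vertical below 0.15 rad) and contact force between tin2 and the fingers below 0.1 N) or ((x of tin3_center in the frame of pan_floor between -0.061 and 0.061 m and y of tin3_center in the frame of pan_floor between -0.111 and 0.111 m and z of tin3_center in the frame of pan_floor between 0.014 and 0.026 m and angle between tin3_center's own z axis and vertical below 0.15 rad) and contact force between tin3 and the fingers below 0.1 N) or ((x of tin4_center in the frame of pan_floor between -0.061 and 0.061 m and y of tin4_center in the frame of pan_floor between -0.111 and 0.111 m and z of tin4_center in the frame of pan_floor between 0.014 and 0.026 m and angle between tin4_center's own z axis and vertical below 0.15 rad) and contact force between tin4 and the fingers below 0.1 N))), for 0.2 s.
At the end, for the whole second after the job is handed in: The stapler stands upright on the mat (its centre over the mat), the pan is at rest with its pointer in the black band (joint 23 to 43 mm, 1.5 mm tolerance either side), every tin either stands upright on the pan floor or still stands where it was (within 30 mm), and all is released and at rest (x of stapler_center in the frame of mat_center between -0.1 and 0.1 m and y of stapler_center in the frame of mat_center between -0.1 and 0.1 m and z of stapler_center in the frame of mat_center between 0.019 and 0.031 m and angle between stapler_center's own z axis and vertical below 0.15 rad and linear speed of stapler below 0.02 m/s and value of joint pan between 0.0215 and 0.0445 m and velocity of joint pan between -0.01 and 0.01 m/s and (((x of tin1_center in the frame of pan_floor between -0.061 and 0.061 m and y of tin1_center in the frame of pan_floor between -0.111 and 0.111 m and z of tin1_center in the frame of pan_floor between 0.014 and 0.026 m and angle between tin1_center's own z axis and vertical below 0.15 rad) and linear speed of tin1 below 0.02 m/s) or (distance of tin1_center from where it was at the start of the episode below 0.03 m and angle between tin1_center's own z axis and vertical below 0.15 rad)) and (((x of tin2_center in the frame of pan_floor between -0.061 and 0.061 m and y of tin2_center in the frame of pan_floor between -0.111 and 0.111 m and z of tin2_center in the frame of pan_floor between 0.014 and 0.026 m and angle between tin2_center's own z axis and vertical below 0.15 rad) and linear speed of tin2 below 0.02 m/s) or (distance of tin2_center from where it was at the start of the episode below 0.03 m and angle between tin2_center's own z axis and vertical below 0.15 rad)) and (((x of tin3_center in the frame of pan_floor between -0.061 and 0.061 m and y of tin3_center in the frame of pan_floor between -0.111 and 0.111 m and z of tin3_center in the frame of pan_floor between 0.014 and 0.026 m and angle between tin3_center's own z axis and vertical below 0.15 rad) and linear speed of tin3 below 0.02 m/s) or (distance of tin3_center from where it was at the start of the episode below 0.03 m and angle between tin3_center's own z axis and vertical below 0.15 rad)) and (((x of tin4_center in the frame of pan_floor between -0.061 and 0.061 m and y of tin4_center in the frame of pan_floor between -0.111 and 0.111 m and z of tin4_center in the frame of pan_floor between 0.014 and 0.026 m and angle between tin4_center's own z axis and vertical below 0.15 rad) and linear speed of tin4 below 0.02 m/s) or (distance of tin4_center from where it was at the start of the episode below 0.03 m and angle between tin4_center's own z axis and vertical below 0.15 rad))); the robot touches nothing.
It fails at once if the pan is driven down to its stop (sunk more than 57 mm) (value of joint pan above 0.057 m).
It fails at once if the cup or the tape roll is disturbed (moved more than 30 mm or tipped) (distance of any of cup, roll from where it was at the start of the episode above 0.03 m or angle between any of cup, roll's own z axis and vertical above 0.3 rad).
It also fails if it takes over 72 s, if anything falls off the work surface, if the arm or the gripper's body presses on something with over 40 N, if the wrist force passes 120 N, or if a joint passes its speed limit or range.

## Working session

There is one attempt and no reset: what is moved stays moved. The work goes in short steps, Python scripts to look and compute and a tool call to move; the robot and the scene stay as the last step left them, time stands still between calls to the robot, and variables do not carry over. Pictures are saved under pics/ and viewed, and the job is handed in when it is done.

Besides the shell and the picture viewer there is one more tool, called after ">>>" as name(argument=value, ...) on one line, values as JSON. arm_command: Moves the arm, as the interface text tells. Its arguments: {"type":"object","properties":{"targets":{"type":"array"}},"required":["targets"]}

```bash
ls; mkdir -p pics; python3 - <<'E'
from cell import env, read_camera, get_calibration
import cv2,numpy as np
print(env.state())
for n in("side","top"):
    im,d=read_camera(n); cv2.imwrite(f"pics/{n}0.png",im); np.savez(f"{n}0.npz",im=im,d=d); print(get_calibration(n))
E
```

```text
pics
{'t': 0.0, 'joints': array([-1.25359175e+00,  4.91558263e-01,  1.55940504e+00,  1.35478463e-05,
        1.09169195e+00, -1.05603453e-01]), 'qvel': array([ 0.00149845, -0.00016724,  0.00044695, -0.00041572, -0.00056646,
       -0.000206  ]), 'tau': array([-8.35401261e-04, -6.12645006e+01, -2.58181000e+01,  6.91881753e-02,
        4.81610256e-02, -1.55003790e-04]), 'eef_pos': array([ 256.40467741, -569.74323821,  214.07784319]), 'tcp_rot': array([-3.14053724e+00, -1.23954344e-04,  4.22801711e-01]), 'ft_force': array([0.54788217, 0.60341805, 0.52905503]), 'moment': array([-0.01546363,  0.00310514, -0.00353346]), 'opening': 0.9981972409492432}
{'vfov': 54.79519313263415, 'cx': 279.59350872189725, 'cy': 205.19198277683745, 'k1': -0.07897966370338338, 'world_from_camera': array([[-9.67855228e-01, -1.31349429e-01,  2.14484465e-01,
         4.14396487e+02],
       [-2.50889736e-01,  4.44460140e-01, -8.59947396e-01,
         8.10012286e+02],
       [ 1.76238038e-02, -8.86116534e-01, -4.63127294e-01,
         5.57831816e+02],
       [ 0.00000000e+00,  0.00000000e+00,  0.00000000e+00,
         1.00000000e+00]])}
{'vfov': 48.73974995852691, 'cx': 284.07570842579474, 'cy': 214.05979658476372, 'k1': -0.08643323006984642, 'world_from_camera': array([[-9.33530180e-03, -9.99464722e-01,  3.13547625e-02,
         5.84943323e+02],
       [-9.99832070e-01,  8.83505222e-03, -1.60553315e-02,
         1.70114566e+01],
       [ 1.57697164e-02, -3.14993785e-02, -9.99379360e-01,
         1.13342690e+03],
       [ 0.00000000e+00,  0.00000000e+00,  0.00000000e+00,
         1.00000000e+00]])}
```

View pics/side0.png

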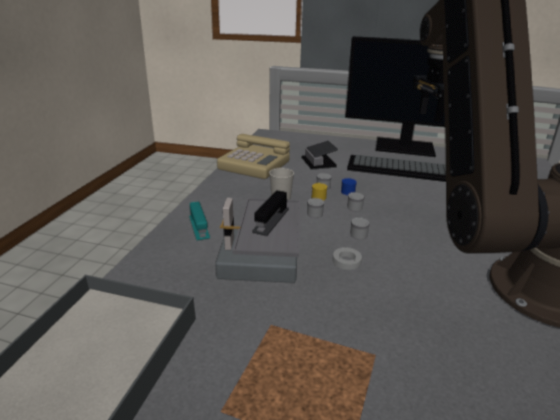

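View pics/top0.png

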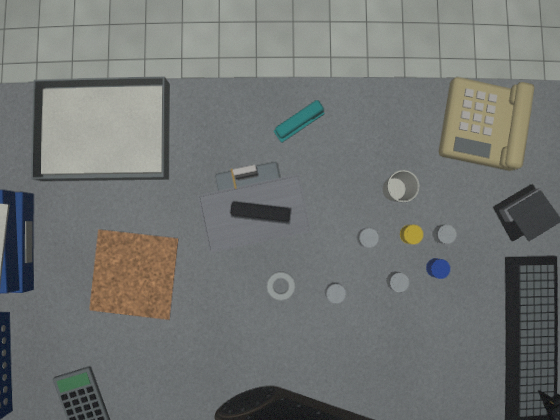

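Side picture: black stapler on the pan near (270,210), the column at (228,225), mat at (303,380), grey tins at (324,182), (315,207), (356,201), (360,228), and the roll at (347,258). Top picture: stapler (262,212), mat (135,274), tins (369,238), (446,234), (399,282), (336,293), roll (281,286), cup (402,187).

```bash
cat > h.py <<'E'
import numpy as np,cv2
from cell import env, read_camera, get_calibration
def K(c):
    f=210/np.tan(np.radians(c['vfov'])/2); return f
def cloud(n,d):
    c=get_calibration(n);f=K(c)
    v,u=np.mgrid[0:420,0:560].astype(float)
    xd=(u-c['cx'])/f; yd=(v-c['cy'])/f
    x,y=xd.copy(),yd.copy()
    for _ in range(30):
        r2=x*x+y*y; s=1+c['k1']*r2; x=xd/s;y=yd/s
    P=np.stack([x*d,y*d,d],-1)
    T=c['world_from_camera']; return P@T[:3,:3].T+T[:3,3]
def proj(n,p):
    c=get_calibration(n);f=K(c);T=c['world_from_camera']
    q=(np.atleast_2d(p)-T[:3,3])@T[:3,:3]
    x=q[:,0]/q[:,2];y=q[:,1]/q[:,2];s=1+c['k1']*(x*x+y*y)
    return np.c_[c['cx']+f*x*s,c['cy']+f*y*s]
E
python3 - <<'E'
from h import *
z=np.load('top0.npz');W=cloud('top',z['d']);im=z['im']
S=np.load('side0.npz');WS=cloud('side',S['d'])
print('desk',np.median(W[330:345,220:260].reshape(-1,3),0))
for n,(u,v) in dict(tA=(369,238),tB=(446,234),tC=(399,282),tD=(336,293),yel=(413,234),blue=(439,268)).items():
    w=W[v-16:v+17,u-16:u+17].reshape(-1,3); m=(w[:,2]>34)&(w[:,2]<48)
    (cx,cy),r=cv2.minEnclosingCircle(w[m][:,:2].astype(np.float32))
    print(n,m.sum(),w[m].mean(0).round(1),cx.__round__(1),round(cy,1),round(r,1),'ztop',np.median(w[m][:,2]).round(1))
# same tins from the side
for n,(u,v) in dict(tB=(324,178),tA=(315,203),tC=(356,197),tD=(360,223)).items():
    w=WS[v-12:v+12,u-14:u+14].reshape(-1,3); m=(w[:,2]>34)&(w[:,2]<48)
    print('side',n,m.sum(),w[m].mean(0).round(1))
# roll, cup, mat
def box(W,m,name):
    w=W[m]; r=cv2.minAreaRect(w[:,:2].astype(np.float32)); print(name,m.sum(),r,'z',np.percentile(w[:,2],[5,50,95]).round(1))
yy,xx=np.mgrid[0:420,0:560]
def win(u0,u1,v0,v1): return (xx>=u0)&(xx<u1)&(yy>=v0)&(yy<v1)
box(W,win(260,302,265,307)&(W[...,2]>12),'roll')
box(W,win(380,425,165,208)&(W[...,2]>60),'cup')
hsv=cv2.cvtColor(im,cv2.COLOR_BGR2HSV)
m=win(80,190,220,330)&(hsv[...,1]>80)
box(W,m,'mat')
g=im.max(2)
m=win(225,298,195,230)&(W[...,2]>125)&(g<50); box(W,m,'stapler')
m=win(195,310,175,255)&(W[...,2]>95); box(W,m,'pan+')
m=win(195,310,155,190)&(W[...,2]>146);box(W,m,'column')
m=win(195,320,155,190)&(W[...,2]>10);box(W,m,'base')
mS=(WS[...,2]>10)&(WS[...,2]<200)
for r in range(170,236,6): print(r,[tuple(W[r,c].round(0).astype(int)) for c in (205,220,235,250,265,280,295)])
E
```

```text
desk [321.86944827 109.41527612   1.26882366]
tA 301 [ 562.5 -199.5   40.7] 562.9 -199.9 24.1 ztop 40.7
tB 307 [ 569.1 -388.4   40.4] 569.0 -389.6 24.4 ztop 40.5
tC 322 [ 455.6 -272.2   40.6] 455.0 -272.9 24.8 ztop 40.6
tD 323 [ 431.9 -119.8   41.2] 431.6 -119.9 23.8 ztop 41.3
yel 306 [ 570.  -306.9   40.6] 569.5 -308.4 24.3 ztop 40.5
blue 315 [ 485.8 -371.6   40.6] 486.3 -372.4 24.4 ztop 40.7
side tB 177 [ 569.6 -344.7   39.8]
side tA 128 [ 562.5 -196.2   39.5]
side tC 125 [ 457.8 -275.    39. ]
side tD 159 [ 430.7 -116.8   39.3]
roll 451 ((495.96502685546875, 23.230987548828125), (165.7396697998047, 65.98197937011719), 17.7093563079834) z [16.3 19.9 23.7]
cup 324 ((637.5693359375, -146.0701141357422), (72.37492370605469, 342.71044921875), 18.41202163696289) z [62.6 81.4 88.2]
mat 6508 ((476.99365234375, 247.35342407226562), (460.5253601074219, 216.23736572265625), 89.95794677734375) z [1.  4.5 8. ]
stapler 672 ((614.066162109375, 53.63755798339844), (124.12309265136719, 46.097434997558594), 81.01970672607422) z [153.8 157.5 160.5]
pan+ 6231 ((632.8814697265625, 69.31412506103516), 
[... 3268 characters left out ...]
4(608), np.int64(-24), np.int64(107))]
224 [(np.int64(597), np.int64(175), np.int64(110)), (np.int64(596), np.int64(143), np.int64(106)), (np.int64(596), np.int64(109), np.int64(109)), (np.int64(596), np.int64(76), np.int64(108)), (np.int64(596), np.int64(43), np.int64(107)), (np.int64(595), np.int64(10), np.int64(111)), (np.int64(595), np.int64(-24), np.int64(105))]
230 [(np.int64(583), np.int64(175), np.int64(113)), (np.int64(583), np.int64(142), np.int64(110)), (np.int64(583), np.int64(109), np.int64(107)), (np.int64(583), np.int64(76), np.int64(108)), (np.int64(582), np.int64(43), np.int64(107)), (np.int64(582), np.int64(10), np.int64(106)), (np.int64(582), np.int64(-23), np.int64(110))]
```

```bash
python3 - <<'E'
import cv2
a=cv2.imread('pics/side0.png')[160:300,180:380];cv2.imwrite('pics/s0z.png',cv2.resize(a,None,fx=4,fy=4,interpolation=2))
a=cv2.imread('pics/top0.png')[150:310,190:350];cv2.imwrite('pics/t0z.png',cv2.resize(a,(600,600),interpolation=2))
E
```

```text
(no output)
```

View pics/s0z.png

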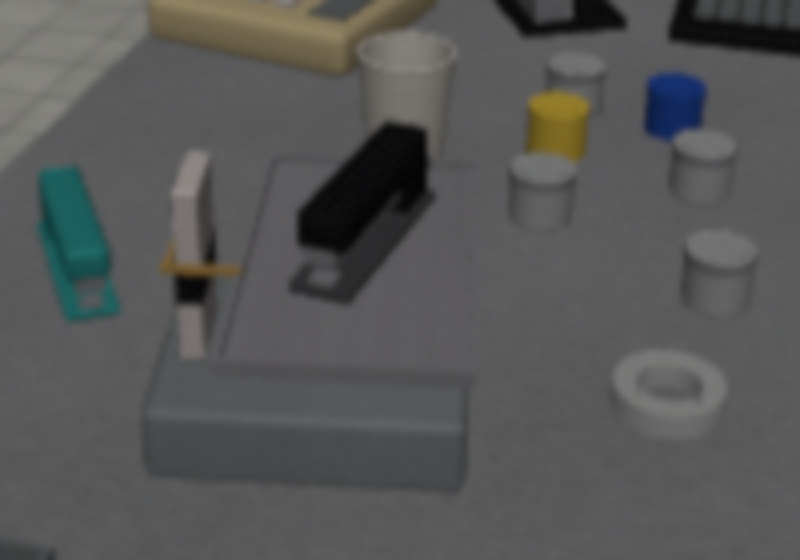

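View pics/t0z.png

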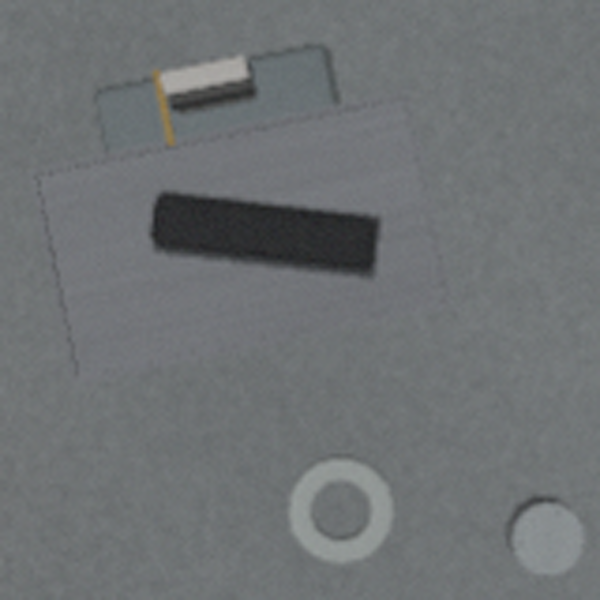

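```bash
cat >> h.py <<'E'
def cloudz(n,pts,z):
    """pixels -> world at height z"""
    c=get_calibration(n);f=K(c);T=c['world_from_camera'];o=[]
    for u,v in np.atleast_2d(pts):
        xd=(u-c['cx'])/f;yd=(v-c['cy'])/f;x,y=xd,yd
        for _ in range(30):
            s=1+c['k1']*(x*x+y*y);x=xd/s;y=yd/s
        r=T[:3,:3]@[x,y,1]; o.append(T[:3,3]+r*(z-T[2,3])/r[2])
    return np.array(o)
E
python3 - <<'E'
from h import *
z=np.load('top0.npz');W=cloud('top',z['d']);im=z['im']
tz=lambda p:[(190+a*160/600-.37,150+b*160/600-.37) for a,b in p]
# pan
P=cloudz('top',tz([(38,175),(408,97),(450,312),(78,375)]),112)
print('pan',P.round(1),'center',P.mean(0).round(1),'d',[np.linalg.norm(P[i]-P[(i+1)%4]).round(1) for i in range(4)])
ang=[np.degrees(np.arctan2(*(P[0]-P[1])[:2]*[-1,1])) ,np.degrees(np.arctan2(*(P[3]-P[2])[:2]*[-1,1]))];print(ang)
# col
C=cloudz('top',tz([(158,71),(245,54),(250,80),(165,98)]),156);print('col',C.round(1),C.mean(0))
# stapler
g=im.max(2); yy,xx=np.mgrid[0:420,0:560]
m=((g<75)&(xx>220)&(xx<300)&(yy>195)&(yy<232)).astype(np.uint8)
c=max(cv2.findContours(m,0,2)[0],key=cv2.contourArea);r=cv2.minAreaRect(c);b=cv2.boxPoints(r);print(r)
B=cloudz('top',b,157.5);print('stapler top',B.round(1),B.mean(0).round(1),[np.linalg.norm(B[i]-B[(i+1)%4]).round(1) for i in range(4)])
d=B[1]-B[0] if np.linalg.norm(B[1]-B[0])>np.linalg.norm(B[2]-B[1]) else B[2]-B[1]
print('ang',np.degrees(np.arctan2(d[1],d[0])))
# mat
hsv=cv2.cvtColor(im,cv2.COLOR_BGR2HSV)
m=((hsv[...,1]>80)&(xx>80)&(xx<190)&(yy>220)&(yy<330)).astype(np.uint8)
c=max(cv2.findContours(m,0,2)[0],key=cv2.contourArea);b=cv2.boxPoints(cv2.minAreaRect(c));B=cloudz('top',b,3);print('mat',B.round(1),B.mean(0).round(1))
g=cv2.minMaxLoc
S=np.load('side0.npz');WS=cloud('side',S['d'])
# side stapler
gs=S['im'].max(2); m=(gs<40)&(xx>250)&(xx<292)&(yy>188)&(yy<226)
w=WS[m];w=w[(w[:,2]>90)&(w[:,2]<175)];print('side stapler',len(w),np.percentile(w,[3,50,97],0).round(0))
top=w[w[:,2]>150];print(top.mean(0))
print(proj('side',[[614,53,157],[614,115,115]]))
# roll,cup circles
print('roll',cloudz('top',(280.7,286.1),19),'cup',cloudz('top',(402.5,186.5),85))
for r in (240,236,): print([tuple(WS[r,c].round(0)) for c in range(245,300,8)])
E
```

```text
pan [[657.9 186.4 112. ]
 [702.1 -32.  112. ]
 [575.1 -55.4 112. ]
 [540.1 163.4 112. ]] center [618.8  65.6 112. ] d [np.float64(222.8), np.float64(129.1), np.float64(221.5), np.float64(120.0)]
[np.float64(11.449470679933974), np.float64(9.079594284370717)]
col [[712.9 111.1 156. ]
 [722.1  62.  156. ]
 [707.4  59.2 156. ]
 [697.6 107.3 156. ]] [710.00790953  84.90412322 156.        ]
((260.0852966308594, 211.7747344970703), (59.705875396728516, 15.30620288848877), 6.709836959838867)
stapler top [[612.7 116.2 157.5]
 [644.7 112.2 157.5]
 [628.9 -12.6 157.5]
 [596.9  -8.5 157.5]] [620.8  51.8 157.5] [np.float64(32.3), np.float64(125.8), np.float64(32.3), np.float64(125.7)]
ang -97.21653537012514
mat [[388.7 480.5   3. ]
 [587.2 456.8   3. ]
 [564.1 258.7   3. ]
 [367.1 282.3   3. ]] [476.8 369.6   3. ]
side stapler 610 [[603.   2. 117.]
 [617.  64. 154.]
 [638. 116. 158.]]
[620.89030542  65.01086401 155.79232718]
[[274.83674043 201.73855159]
 [266.84353421 232.62551276]]
roll [[447.11872876   8.81886324  19.        ]] cup [[ 678.5865404  -271.66562045   85.        ]]
[(np.float64(653.0), np.float64(143.0), np.float64(107.0)), (np.float64(637.0), np.float64(138.0), np.float64(107.0)), (np.float64(620.0), np.float64(136.0), np.float64(109.0)), (np.float64(605.0), np.float64(131.0), np.float64(108.0)), (np.float64(589.0), np.float64(124.0), np.float64(107.0)), (np.float64(573.0), np.float64(122.0), np.float64(108.0)), (np.float64(558.0), np.float64(115.0), np.float64(107.0))]
[(np.float64(658.0), np.float64(128.0), np.float64(107.0)), (np.float64(642.0), np.float64(124.0), np.float64(107.0)), (np.float64(625.0), np.float64(119.0), np.float64(107.0)), (np.float64(609.0), np.float64(115.0), np.float64(108.0)), (np.float64(593.0), np.float64(109.0), np.float64(107.0)), (np.float64(578.0), np.float64(103.0), np.float64(106.0)), (np.float64(561.0), np.float64(99.0), np.float64(106.0))]
```

```bash
cat > plan.py <<'E'
import sys
from h import *
from scipy.spatial.transform import Rotation as R
def plan(x,y,z,yawdeg):
    s=env.state();Rc=R.from_euler('xyz',s['tcp_rot']);Rt=R.from_euler('xyz',[np.pi,0,np.radians(yawdeg)])
    print('t',round(s['t'],2),'pos',s['eef_pos'].round(1),'rpy',np.degrees(s['tcp_rot']).round(2),'F',s['ft_force'].round(1),'open',round(s['opening'],3))
    print('rot',(Rc.inv()*Rt).as_rotvec().round(4),'shift m',(Rc.inv().apply(np.array([x,y,z])-s['eef_pos'])/1000).round(4))
if __name__=='__main__': plan(*map(float,sys.argv[1:5]))
E
python3 plan.py 621 52 200 97.2
```

```text
t 0.1 pos [ 256.4 -569.8  214.1] rpy [-179.94   -0.     24.22] F [-0.3 -0.3 -0.7] open 1.0
rot [-8.0000e-04 -7.0000e-04 -1.2737e+00] shift m [ 0.5876 -0.4174  0.0146]
```

>>> arm_command(targets=[[[0,0,-1.274],[0.5876,-0.4174,0.0146],0],[[0,0,-1.274],[0.5876,-0.4174,0.0146],0],[[0,0,-1.274],[0.5876,-0.4174,0.0146],0],[[0,0,-1.274],[0.5876,-0.4174,0.0146],0],[[0,0,-1.274],[0.5876,-0.4174,0.0146],0],[[0,0,-1.274],[0.5876,-0.4174,0.0146],0],[[0,0,-1.274],[0.5876,-0.4174,0.0146],0],[[0,0,-1.274],[0.5876,-0.4174,0.0146],0]])

```text
t: 0.9
eef_pos: [459.4, -223.1, 206.4]
tcp_rot: [-3.142, 0.0, 1.629]
ft_force: [0.7, -1.1, -0.4]
opening: 0.997
```

```bash
python3 plan.py 621 52 200 97.2
```

```text
t 0.9 pos [ 459.4 -223.1  206.4] rpy [-180.      0.     93.32] F [ 0.7 -1.1 -0.4] open 0.997
rot [-0.0001  0.     -0.0676] shift m [0.2653 0.1773 0.0064]
```

>>> arm_command(targets=[[[0,0,-0.068],[0.2653,0.1773,0.0064],0],[[0,0,-0.068],[0.2653,0.1773,0.0064],0],[[0,0,-0.068],[0.2653,0.1773,0.0064],0],[[0,0,-0.068],[0.2653,0.1773,0.0064],0],[[0,0,-0.068],[0.2653,0.1773,0.0064],0],[[0,0,-0.068],[0.2653,0.1773,0.0064],0],[[0,0,-0.068],[0.2653,0.1773,0.0064],0],[[0,0,-0.068],[0.2653,0.1773,0.0064],0]])

```text
t: 1.7
eef_pos: [622.5, 51.2, 199.3]
tcp_rot: [-3.141, -0.0, 1.694]
ft_force: [-0.1, 0.2, -0.2]
opening: 1.0
```

```bash
python3 plan.py 621 52 136 97.2
```

```text
t 1.7 pos [622.5  51.2 199.3] rpy [-1.7995e+02 -1.0000e-02  9.7050e+01] F [-0.1  0.2 -0.2] open 1.0
rot [-0.0008 -0.0001 -0.0027] shift m [ 0.001  -0.0013  0.0633]
```

>>> arm_command(targets=[[[0,0,0],[0.001,-0.0013,0.035],0],[[0,0,0],[0.001,-0.0013,0.055],0],[[0,0,0],[0.001,-0.0013,0.0633],0],[[0,0,0],[0.001,-0.0013,0.0633],0],[[0,0,0],[0.001,-0.0013,0.0633],255],[[0,0,0],[0.001,-0.0013,0.0633],255],[[0,0,0],[0.001,-0.0013,0.0633],255],[[0,0,0],[0.001,-0.0013,0.0633],255]])

```text
t: 2.5
eef_pos: [620.8, 50.0, 137.4]
tcp_rot: [3.141, 0.0, 1.691]
ft_force: [-1.4, 0.5, -0.5]
opening: 0.719
```

>>> arm_command(targets=[[[0,0,0],[0,0,0],255],[[0,0,0],[0,0,0],255],[[0,0,0],[0,0,0],255],[[0,0,0],[0,0,0],255]])

```text
t: 2.9
eef_pos: [620.8, 50.1, 136.9]
tcp_rot: [3.141, 0.0, 1.691]
ft_force: [2.2, 0.7, -0.4]
opening: 0.382
```

```bash
python3 plan.py 621 52 200 97.2; python3 - <<'E'
from h import *
im,d=read_camera('side'); cv2.imwrite('pics/s1.png',cv2.resize(im[150:300,170:370],None,fx=4,fy=4,interpolation=2))
E
```

```text
t 2.9 pos [620.8  50.1 136.9] rpy [179.98   0.    96.88] F [ 2.2  0.7 -0.4] open 0.382
rot [ 0.0004  0.0001 -0.0056] shift m [ 0.0019  0.0005 -0.0631]
```

View pics/s1.png

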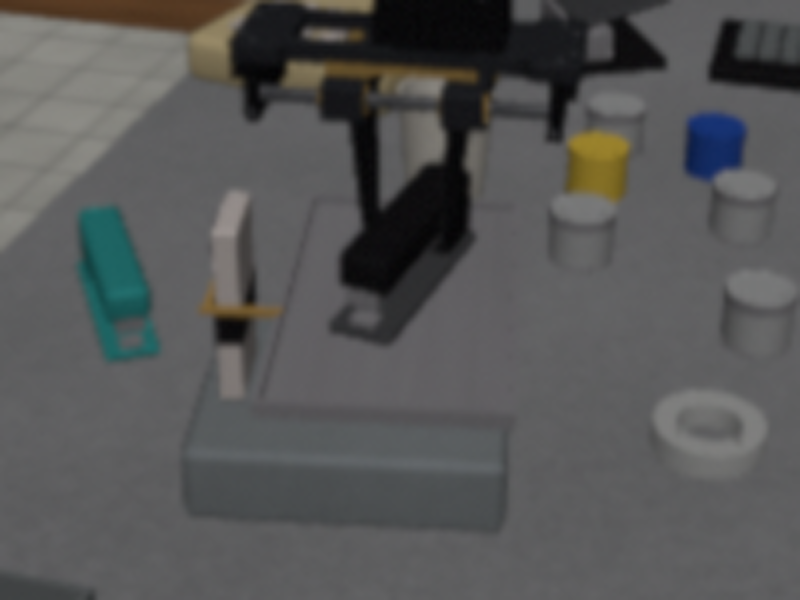

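The picture shows the open fingers on both sides of the stapler arm at about (370,210) and (460,210), not quite closed.

>>> arm_command(targets=[[[0,0,0],[0,0,0],255],[[0,0,0],[0,0,0],255],[[0,0,0],[0,0,0],255]])

```text
t: 3.25
eef_pos: [620.4, 50.0, 136.7]
tcp_rot: [-3.141, 0.0, 1.691]
ft_force: [-2.1, -0.5, 0.6]
opening: 0.338
```

>>> arm_command(targets=[[[0,0,0],[0,0,-0.015],255],[[0,0,0],[0,0,-0.035],255],[[0,0,0],[0,0,-0.06],255],[[0,0,0],[0,0,-0.075],255],[[0,0,0],[0,0,-0.08],255]])

```text
t: 3.75
eef_pos: [621.2, 50.0, 218.3]
tcp_rot: [3.139, 0.0, 1.691]
ft_force: [0.3, 0.7, -2.4]
opening: 0.339
```

```bash
python3 plan.py 477 369 140 97.2; python3 - <<'E'
from h import *
im,d=read_camera('side'); cv2.imwrite('pics/s2.png',cv2.resize(im[100:300,150:370],None,fx=3,fy=3,interpolation=2))
E
```

```text
t 3.75 pos [621.2  50.  218.3] rpy [1.7985e+02 2.0000e-02 9.6880e+01] F [ 0.3  0.7 -2.4] open 0.339
rot [ 0.0025  0.0004 -0.0056] shift m [ 0.334  -0.1051  0.0779]
```

View pics/s2.png

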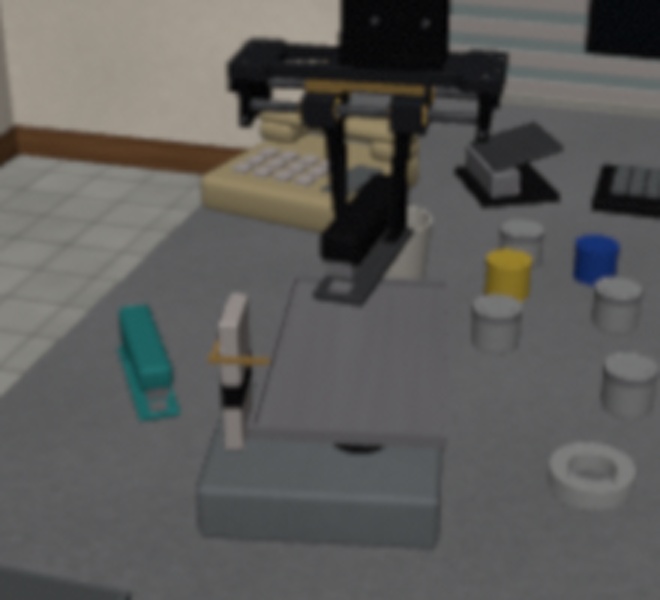

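The stapler hangs in the fingers (365,230) and the pan has risen, with the pointer at (240,357) above the black band. On to the mat.

>>> arm_command(targets=[[[0,0,0],[0.334,-0.1051,0.01],255],[[0,0,0],[0.334,-0.1051,0.01],255],[[0,0,0],[0.334,-0.1051,0.01],255],[[0,0,0],[0.334,-0.1051,0.01],255],[[0,0,0],[0.334,-0.1051,0.04],255],[[0,0,0],[0.334,-0.1051,0.08],255],[[0,0,0],[0.334,-0.1051,0.12],255],[[0,0,0],[0.334,-0.1051,0.14],255]])

```text
t: 4.6
eef_pos: [477.7, 365.3, 87.8]
tcp_rot: [3.14, -0.001, 1.692]
ft_force: [0.9, 0.9, -2.2]
opening: 0.314
```

```bash
python3 plan.py 477 369 36 97.2
```

```text
t 4.6 pos [477.7 365.3  87.8] rpy [ 1.7993e+02 -3.0000e-02  9.6970e+01] F [ 0.9  0.9 -2.2] open 0.314
rot [ 0.0013 -0.0006 -0.0041] shift m [ 0.0037 -0.0003  0.0518]
```

>>> arm_command(targets=[[[0,0,0],[0.002,0,0.03],255],[[0,0,0],[0.002,0,0.045],255],[[0,0,0],[0.002,0,0.0505],255],[[0,0,0],[0.002,0,0.0525],255],[[0,0,0],[0.002,0,0.0525],255]])

```text
t: 5.1
eef_pos: [479.4, 365.1, 37.7]
tcp_rot: [3.14, -0.001, 1.69]
ft_force: [-0.3, -0.5, -1.7]
opening: 0.31
```

```bash
python3 plan.py 477 369 33 97.2; python3 - <<'E'
from h import *
im,d=read_camera('side'); cv2.imwrite('pics/s3.png',cv2.resize(im[240:420,200:400],None,fx=3,fy=3,interpolation=2))
E
```

```text
t 5.1 pos [479.4 365.1  37.7] rpy [ 1.7992e+02 -3.0000e-02  9.6830e+01] F [-0.3 -0.5 -1.7] open 0.31
rot [ 0.0014 -0.0005 -0.0065] shift m [ 0.0041 -0.0019  0.0047]
```

View pics/s3.png

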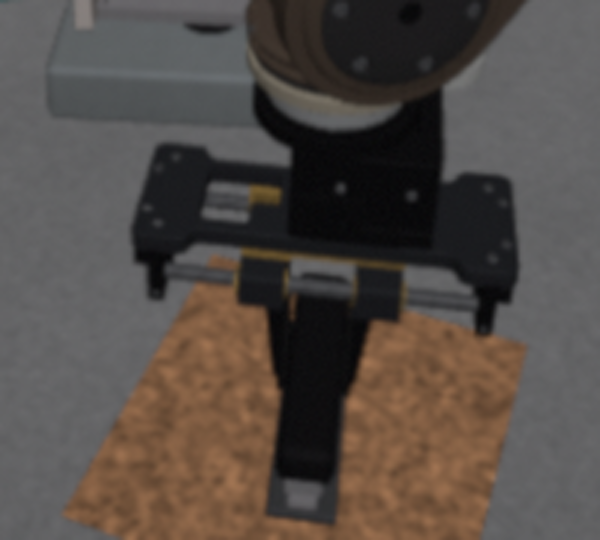

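The stapler is over the mat, its nose at (305,495) with a small gap below. I lower it slowly until the force shows contact.

>>> arm_command(targets=[[[0,0,0],[0,0,0.002],255],[[0,0,0],[0,0,0.004],255],[[0,0,0],[0,0,0.005],255],[[0,0,0],[0,0,0.005],255]])

```text
t: 5.55
eef_pos: [479.2, 365.7, 33.5]
tcp_rot: [3.139, -0.001, 1.691]
ft_force: [-2.3, -0.7, 14.4]
opening: 0.313
```

>>> arm_command(targets=[[[0,0,0],[0,0,-0.0005],0],[[0,0,0],[0,0,-0.0005],0],[[0,0,0],[0,0,-0.0005],0],[[0,0,0],[0,0,-0.0005],0],[[0,0,0],[0,0,-0.015],0],[[0,0,0],[0,0,-0.06],0],[[0,0,0],[0,0,-0.11],0],[[0,0,0],[0,0,-0.15],0]])

```text
t: 6.35
eef_pos: [478.7, 365.4, 185.3]
tcp_rot: [3.14, -0.001, 1.691]
ft_force: [0.8, 0.6, -0.6]
opening: 0.934
```

```bash
python3 plan.py 432 -120 120 100.5; python3 - <<'E'
from h import *
im,d=read_camera('side'); cv2.imwrite('pics/s4.png',im)
E
```

```text
t 6.35 pos [478.7 365.4 185.3] rpy [ 1.799e+02 -4.000e-02  9.688e+01] F [ 0.8  0.6 -0.6] open 0.934
rot [ 0.0018 -0.0006 -0.0632] shift m [-0.4764 -0.1046  0.0648]
```

View pics/s4.png

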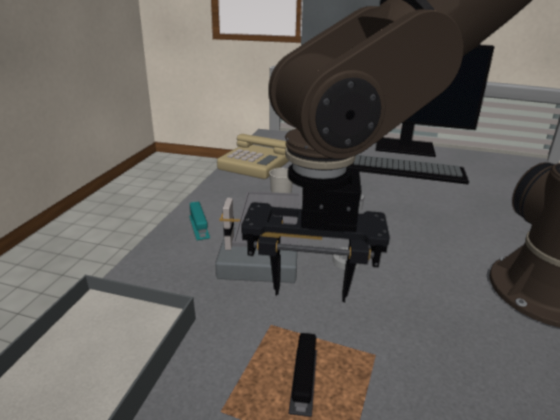

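The stapler stands on the mat (304,375), released. Now to the first tin (432,-120).

>>> arm_command(targets=[[[0,0,-0.063],[-0.4764,-0.1046,0.015],0],[[0,0,-0.063],[-0.4764,-0.1046,0.015],0],[[0,0,-0.063],[-0.4764,-0.1046,0.015],0],[[0,0,-0.063],[-0.4764,-0.1046,0.015],0],[[0,0,-0.063],[-0.4764,-0.1046,0.015],0],[[0,0,-0.063],[-0.4764,-0.1046,0.015],0],[[0,0,-0.063],[-0.4764,-0.1046,0.03],0],[[0,0,-0.063],[-0.4764,-0.1046,0.05],0]])

```text
t: 7.2
eef_pos: [440.3, -32.8, 155.8]
tcp_rot: [3.139, 0.001, 1.754]
ft_force: [0.9, -0.5, 0.2]
opening: 1.002
```

>>> arm_command(targets=[[[0,0,0],[-0.086,-0.013,0.02],0],[[0,0,0],[-0.086,-0.013,0.03],0],[[0,0,0],[-0.086,-0.013,0.03],0]])

```text
t: 7.5
eef_pos: [443.0, -121.3, 123.6]
tcp_rot: [-3.141, -0.0, 1.749]
ft_force: [0.3, 0.4, 0.7]
opening: 0.999
```

```bash
python3 plan.py 432 -120 13 100.5; python3 - <<'E'
from h import *
im,d=read_camera('side'); cv2.imwrite('pics/s5.png',im); np.savez('s5.npz',im=im,d=d)
im,d=read_camera('top'); np.savez('t5.npz',im=im,d=d)
W=cloud('top',d);w=W[195:230,215:290];print('pan z empty',np.median(w[...,2]))
cv2.imwrite('pics/t5.png',im)
E
```

```text
t 7.5 pos [ 443.  -121.3  123.6] rpy [-1.7995e+02 -1.0000e-02  1.0023e+02] F [0.3 0.4 0.7] open 0.999
rot [-0.0009 -0.0002 -0.0047] shift m [ 0.0032 -0.0105  0.1106]
pan z empty 125.76280525730533
```

View pics/s5.png

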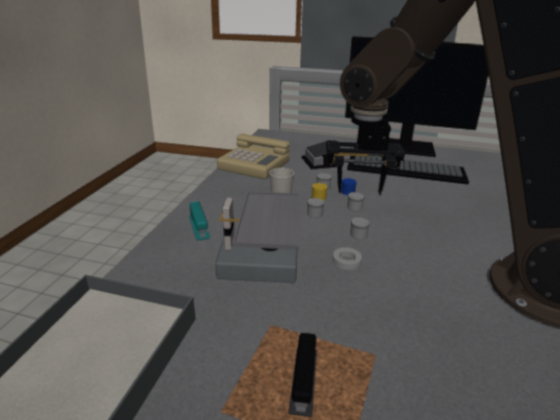

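View pics/t5.png

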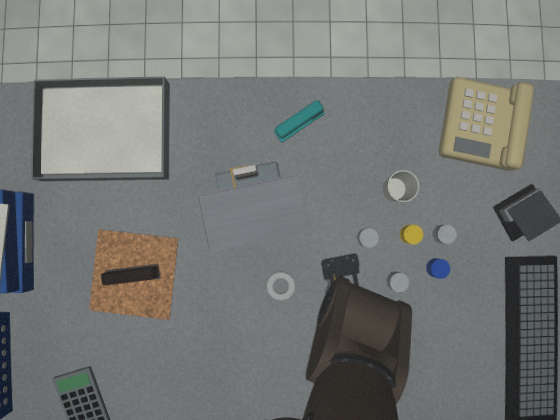

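The pictures show the empty pan (255,213 in the top view) at 125.8 mm and the gripper above the first tin. Descending on it.

>>> arm_command(targets=[[[0,0,0],[0.0032,-0.0105,0.03],0],[[0,0,0],[0.0032,-0.0105,0.07],0],[[0,0,0],[0.0032,-0.0105,0.1],0],[[0,0,0],[0.0032,-0.0105,0.1106],0],[[0,0,0],[0.0032,-0.0105,0.1106],0],[[0,0,0],[0.0032,-0.0105,0.1106],255],[[0,0,0],[0.0032,-0.0105,0.1106],255],[[0,0,0],[0.0032,-0.0105,0.1106],255]])

```text
t: 8.4
eef_pos: [432.9, -116.6, 15.1]
tcp_rot: [3.14, 0.001, 1.754]
ft_force: [0.2, 0.7, -0.0]
opening: 0.803
```

>>> arm_command(targets=[[[0,0,0],[0,0,0],255],[[0,0,0],[0,0,0],255],[[0,0,0],[0,0,0],255],[[0,0,0],[0,0,0],255],[[0,0,0],[0,0,0],255]])

```text
t: 8.9
eef_pos: [432.1, -116.5, 14.1]
tcp_rot: [-3.141, -0.0, 1.754]
ft_force: [-1.2, -1.0, 3.9]
opening: 0.47
```

```bash
python3 plan.py 607 130 190 100.5
```

```text
t 8.9 pos [ 432.1 -116.5   14.1] rpy [-1.7998e+02 -1.0000e-02  1.0048e+02] F [-1.2 -1.   3.9] open 0.47
rot [-0.0004 -0.0001 -0.0003] shift m [ 0.2106  0.2167 -0.176 ]
```

>>> arm_command(targets=[[[0,0,0],[0,0,-0.03],255],[[0,0,0],[0,0,-0.08],255],[[0,0,0],[0,0,-0.13],255],[[0,0,0],[0.01,0.01,-0.176],255],[[0,0,0],[0.2106,0.2167,-0.176],255],[[0,0,0],[0.2106,0.2167,-0.176],255],[[0,0,0],[0.2106,0.2167,-0.176],255],[[0,0,0],[0.2106,0.2167,-0.176],255]])

```text
t: 9.7
eef_pos: [556.9, 60.1, 190.0]
tcp_rot: [-3.142, 0.0, 1.754]
ft_force: [-0.1, -2.3, -1.1]
opening: 0.464
```

```bash
python3 plan.py 607 130 190 100.5
```

```text
t 9.7 pos [556.9  60.1 190. ] rpy [-1.8000e+02  1.0000e-02  1.0048e+02] F [-0.1 -2.3 -1.1] open 0.464
rot [-0.      0.0001 -0.0004] shift m [ 0.0596  0.062  -0.    ]
```

>>> arm_command(targets=[[[0,0,0],[0.0596,0.062,0],255],[[0,0,0],[0.0596,0.062,0],255],[[0,0,0],[0.0596,0.062,0.0],255],[[0,0,0],[0.0596,0.062,0.02],255],[[0,0,0],[0.0596,0.062,0.035],255],[[0,0,0],[0.0596,0.062,0.04],255],[[0,0,0],[0.0596,0.062,0.04],255]])

```text
t: 10.4
eef_pos: [605.8, 127.7, 149.3]
tcp_rot: [-3.14, -0.0, 1.753]
ft_force: [-0.3, -0.2, -1.3]
opening: 0.467
```

```bash
python3 plan.py 607 130 129 100.5; python3 - <<'E'
from h import *
im,d=read_camera('top'); cv2.imwrite('pics/t6.png',cv2.resize(im[150:310,190:400],None,fx=3,fy=3,interpolation=2))
E
```

```text
t 10.4 pos [605.8 127.7 149.3] rpy [-179.9    -0.    100.46] F [-0.3 -0.2 -1.3] open 0.467
rot [-0.0017 -0.0001 -0.0006] shift m [0.002  0.0016 0.0203]
```

View pics/t6.png

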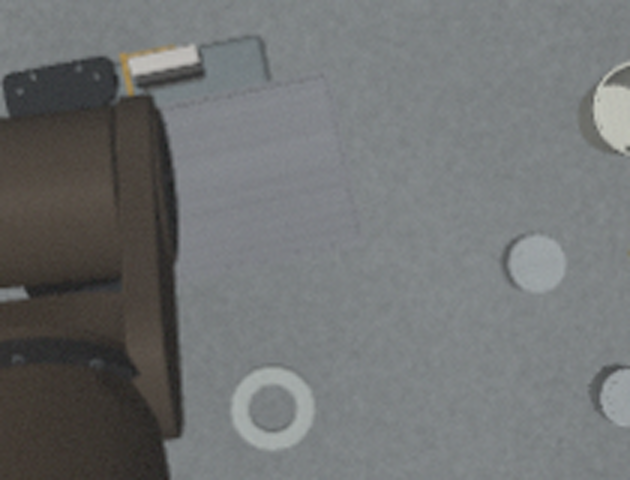

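The arm is over the pan's left end (90,190), clear of the column (163,62). I lower gently into contact.

>>> arm_command(targets=[[[0,0,0],[0.001,0.001,0.006],255],[[0,0,0],[0.001,0.001,0.01],255],[[0,0,0],[0.001,0.001,0.013],255],[[0,0,0],[0.001,0.001,0.016],255],[[0,0,0],[0.001,0.001,0.019],255],[[0,0,0],[0.001,0.001,0.021],255],[[0,0,0],[0.001,0.001,0.021],255]])

```text
t: 11.15
eef_pos: [607.1, 129.3, 128.8]
tcp_rot: [-3.141, 0.0, 1.754]
ft_force: [0.1, 0.0, -1.2]
opening: 0.467
```

```bash
python3 plan.py 607 130 129 100.5; python3 - <<'E'
from h import *
im,d=read_camera('side'); cv2.imwrite('pics/s7.png',cv2.resize(im[130:290,170:370],None,fx=4,fy=4,interpolation=2)[:600])
E
```

```text
t 11.15 pos [607.1 129.3 128.8] rpy [-179.99    0.    100.48] F [ 0.1  0.  -1.2] open 0.467
rot [-0.0001  0.0001 -0.0003] shift m [ 0.0007  0.0001 -0.0002]
```

View pics/s7.png

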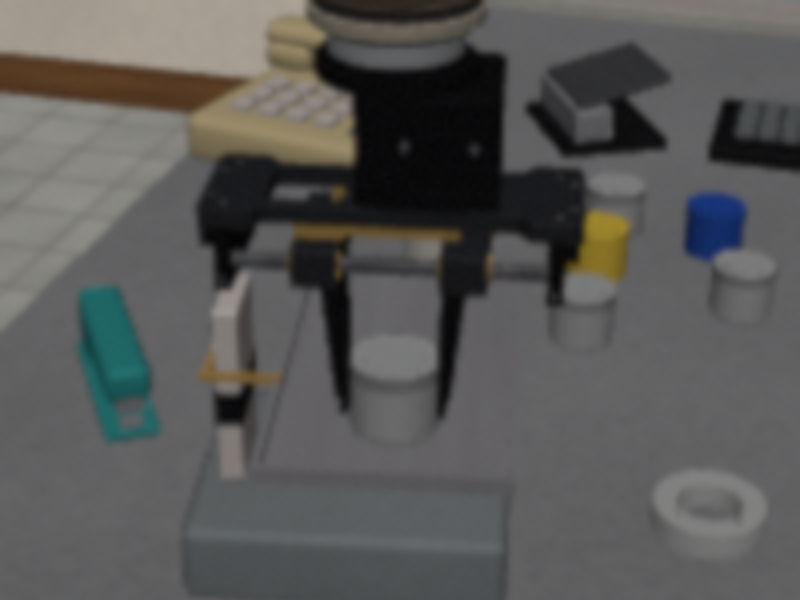

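The tin sits on the pan (393,390), the pointer (240,377) has sunk somewhat. Releasing.

>>> arm_command(targets=[[[0,0,0],[0,0,0],80],[[0,0,0],[0,0,0],80],[[0,0,0],[0,0,0],80],[[0,0,0],[0,0,-0.02],40],[[0,0,0],[0,0,-0.06],0],[[0,0,0],[0,0,-0.08],0]])

```text
t: 11.8
eef_pos: [607.7, 129.4, 211.8]
tcp_rot: [3.139, 0.0, 1.754]
ft_force: [-0.0, 0.3, -0.1]
opening: 0.883
```

```bash
python3 plan.py 562 -200 150 100.5
```

```text
t 11.8 pos [607.7 129.4 211.8] rpy [1.7984e+02 2.0000e-02 1.0049e+02] F [-0.   0.3 -0.1] open 0.883
rot [ 0.0028  0.0003 -0.0002] shift m [-0.3155 -0.1051  0.0616]
```

>>> arm_command(targets=[[[0,0,0],[-0.3155,-0.1051,0.0],0],[[0,0,0],[-0.3155,-0.1051,0.0],0],[[0,0,0],[-0.3155,-0.1051,0.0],0],[[0,0,0],[-0.3155,-0.1051,0.0],0],[[0,0,0],[-0.3155,-0.1051,0.0],0],[[0,0,0],[-0.3155,-0.1051,0.02],0],[[0,0,0],[-0.3155,-0.1051,0.06],0],[[0,0,0],[-0.3155,-0.1051,0.09],0]])

```text
t: 12.6
eef_pos: [560.8, -203.5, 118.4]
tcp_rot: [3.14, 0.002, 1.75]
ft_force: [1.2, 1.1, -0.3]
opening: 1.002
```

```bash
python3 plan.py 562.5 -198.5 13 100.5; python3 - <<'E'
from h import *
im,d=read_camera('side'); cv2.imwrite('pics/s8.png',cv2.resize(im[150:300,170:370],None,fx=4,fy=4,interpolation=2))
np.savez('s8.npz',im=im,d=d)
im,d=read_camera('top'); np.savez('t8.npz',im=im,d=d);cv2.imwrite('pics/t8.png',cv2.resize(im[130:330,190:460],None,fx=2.9,fy=2.9,interpolation=2))
W=cloud('top',d)
w=W[205:235,250:290];print('pan z',np.median(w[...,2]), 125.76-np.median(w[...,2]))
E
```

```text
t 12.6 pos [ 560.8 -203.5  118.4] rpy [1.7990e+02 1.0000e-01 1.0029e+02] F [ 1.2  1.1 -0.3] open 1.002
rot [ 0.0018  0.0018 -0.0036] shift m [0.0048 0.0024 0.1054]
pan z 110.99381496033095 14.766185039669054
```

View pics/s8.png

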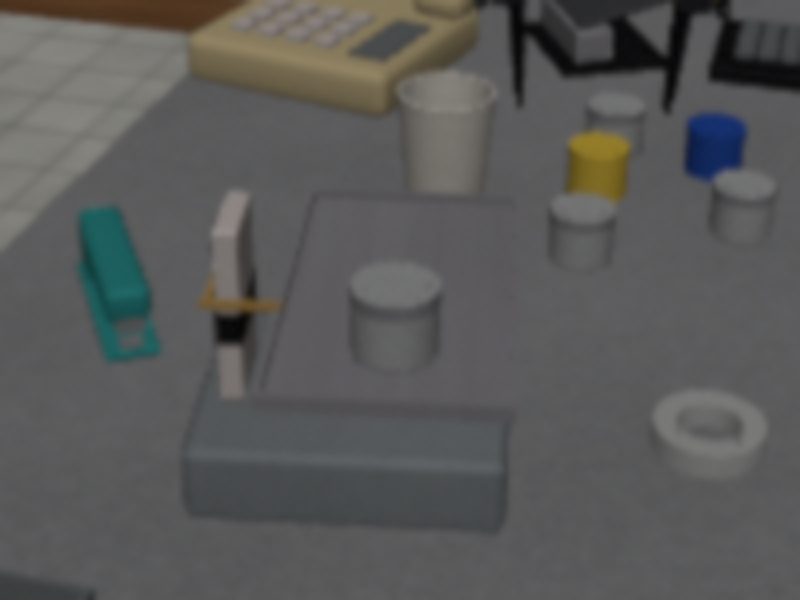

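View pics/t8.png

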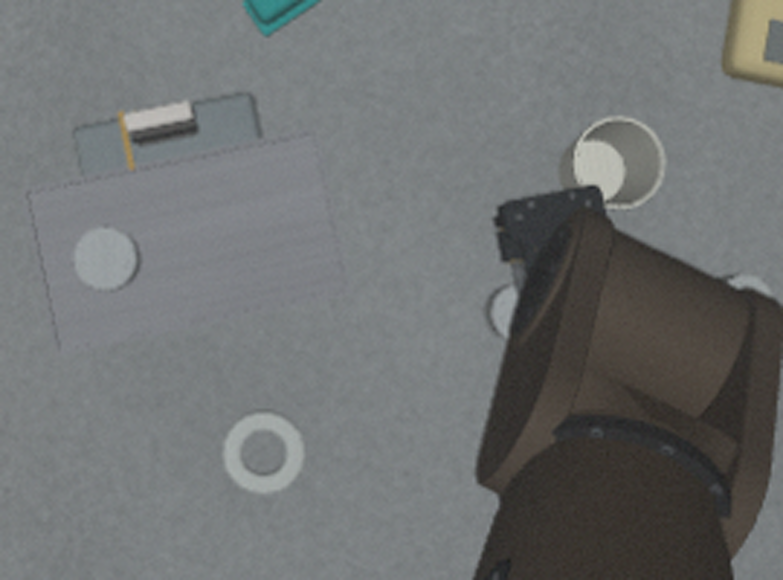

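One tin on the pan (393,315) upright; the pan sank about 14.8 mm, the pointer (240,303) is still above the black band. The second tin is next.

>>> arm_command(targets=[[[0,0,0],[0.0048,0.0024,0.03],0],[[0,0,0],[0.0048,0.0024,0.07],0],[[0,0,0],[0.0048,0.0024,0.095],0],[[0,0,0],[0.0048,0.0024,0.1044],0],[[0,0,0],[0.0048,0.0024,0.1044],0],[[0,0,0],[0.0048,0.0024,0.1044],255],[[0,0,0],[0.0048,0.0024,0.1044],255],[[0,0,0],[0.0048,0.0024,0.1044],255]])

```text
t: 13.5
eef_pos: [563.2, -195.1, 16.0]
tcp_rot: [3.14, 0.001, 1.754]
ft_force: [0.2, -0.1, -0.4]
opening: 0.803
```

>>> arm_command(targets=[[[0,0,0],[0,0,0],255],[[0,0,0],[0,0,0],255],[[0,0,0],[0,0,0],255],[[0,0,0],[0,0,0],255],[[0,0,0],[0,0,0],255]])

```text
t: 14.0
eef_pos: [562.6, -194.9, 14.7]
tcp_rot: [-3.141, 0.0, 1.754]
ft_force: [-0.1, 0.3, 1.1]
opening: 0.471
```

```bash
python3 plan.py 619 66 190 100.5
```

```text
t 14.0 pos [ 562.6 -194.9   14.7] rpy [-179.99    0.    100.49] F [-0.1  0.3  1.1] open 0.471
rot [-0.0002  0.     -0.0002] shift m [ 0.2463  0.103  -0.1754]
```

>>> arm_command(targets=[[[0,0,0],[0,0,-0.03],255],[[0,0,0],[0,0,-0.08],255],[[0,0,0],[0,0,-0.13],255],[[0,0,0],[0.01,0.005,-0.1754],255],[[0,0,0],[0.2433,0.103,-0.1754],255],[[0,0,0],[0.2433,0.103,-0.1754],255],[[0,0,0],[0.2433,0.103,-0.1754],255],[[0,0,0],[0.2433,0.103,-0.1754],255]])

```text
t: 14.8
eef_pos: [608.3, 13.1, 190.1]
tcp_rot: [-3.142, 0.0, 1.753]
ft_force: [-0.3, -0.3, -1.1]
opening: 0.466
```

```bash
python3 plan.py 619 64 190 100.5
```

```text
t 14.8 pos [608.3  13.1 190.1] rpy [-180.      0.    100.46] F [-0.3 -0.3 -1.1] open 0.466
rot [-0.      0.0001 -0.0006] shift m [0.0481 0.0197 0.0001]
```

>>> arm_command(targets=[[[0,0,0],[0.0481,0.0197,0],255],[[0,0,0],[0.0481,0.0197,0],255],[[0,0,0],[0.0481,0.0197,0.01],255],[[0,0,0],[0.0481,0.0197,0.03],255],[[0,0,0],[0.0481,0.0197,0.045],255],[[0,0,0],[0.0481,0.0197,0.053],255],[[0,0,0],[0.0481,0.0197,0.053],255]])

```text
t: 15.5
eef_pos: [618.3, 60.8, 135.6]
tcp_rot: [-3.139, -0.0, 1.752]
ft_force: [0.4, -0.6, -1.7]
opening: 0.469
```

>>> arm_command(targets=[[[0,0,0],[0,0,0.006],255],[[0,0,0],[0,0,0.01],255],[[0,0,0],[0,0,0.013],255],[[0,0,0],[0,0,0.016],255],[[0,0,0],[0,0,0.019],255],[[0,0,0],[0,0,0.021],255],[[0,0,0],[0,0,0.021],255]])

```text
t: 16.2
eef_pos: [619.0, 62.1, 115.8]
tcp_rot: [-3.142, 0.0, 1.754]
ft_force: [0.6, -0.6, 0.6]
opening: 0.467
```

```bash
python3 plan.py 619 64 117 100.5; python3 - <<'E'
from h import *
im,d=read_camera('side'); cv2.imwrite('pics/s9.png',cv2.resize(im[150:300,170:370],None,fx=4,fy=4,interpolation=2)[:600])
E
```

```text
t 16.2 pos [619.   62.1 115.8] rpy [-1.8000e+02  1.0000e-02  1.0049e+02] F [ 0.6 -0.6  0.6] open 0.467
rot [-0.      0.0001 -0.0002] shift m [ 0.0018  0.0004 -0.0012]
```

View pics/s9.png

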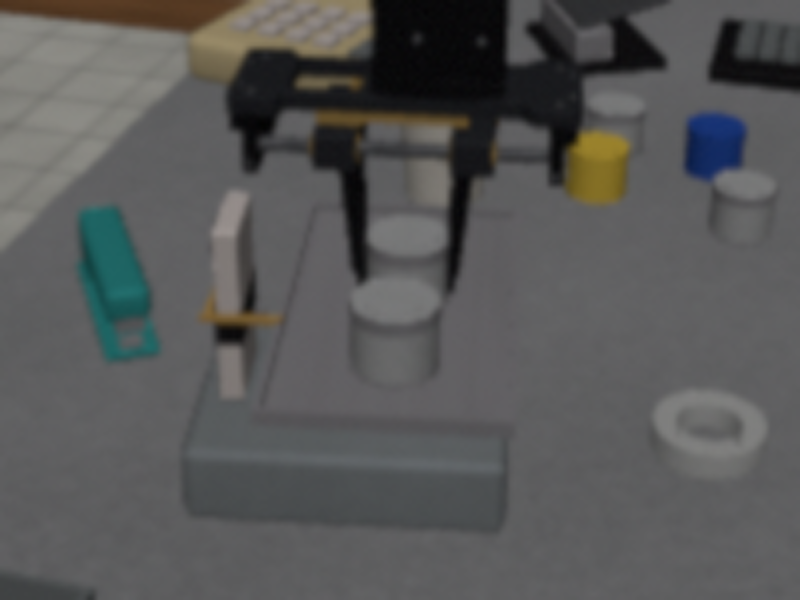

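Both tins are on the pan (405,255 and 393,335); the pointer (240,318) is at the band's top edge. Releasing.

>>> arm_command(targets=[[[0,0,0],[0,0,0],80],[[0,0,0],[0,0,0],80],[[0,0,0],[0,0,0],80],[[0,0,0],[0,0,-0.02],80],[[0,0,0],[0,0,-0.06],0],[[0,0,0],[0,0,-0.09],0]])

```text
t: 16.85
eef_pos: [619.1, 62.2, 207.8]
tcp_rot: [3.141, 0.0, 1.754]
ft_force: [-0.4, -0.4, -0.2]
opening: 0.799
```

```bash
python3 plan.py 456 -270 140 100.5
```

```text
t 16.85 pos [619.1  62.2 207.8] rpy [1.7997e+02 1.0000e-02 1.0049e+02] F [-0.4 -0.4 -0.2] open 0.799
rot [ 0.0006  0.0002 -0.0002] shift m [-0.2969 -0.2209  0.0677]
```

Moving towards the third tin's area, high up, which also clears the view.

>>> arm_command(targets=[[[0,0,0],[-0.2969,-0.2209,0.0],0],[[0,0,0],[-0.2969,-0.2209,0.0],0],[[0,0,0],[-0.2969,-0.2209,0.0],0],[[0,0,0],[-0.2969,-0.2209,0.0],0],[[0,0,0],[-0.2969,-0.2209,0.0],0],[[0,0,0],[-0.2969,-0.2209,0.0],0],[[0,0,0],[-0.2969,-0.2209,0.0],0],[[0,0,0],[-0.2969,-0.2209,0.03],0]])

```text
t: 17.65
eef_pos: [455.4, -274.1, 178.6]
tcp_rot: [3.137, 0.005, 1.751]
ft_force: [1.1, -0.6, -0.2]
opening: 1.003
```

```bash
python3 plan.py 456 -271 13 100.5; python3 - <<'E'
from h import *
im,d=read_camera('side'); cv2.imwrite('pics/s10.png',cv2.resize(im[150:300,170:370],None,fx=4,fy=4,interpolation=2))
np.savez('s10.npz',im=im,d=d)
im,d=read_camera('top'); np.savez('t10.npz',im=im,d=d);cv2.imwrite('pics/t10.png',cv2.resize(im[130:330,190:460],None,fx=2.9,fy=2.9,interpolation=2))
W=cloud('top',d)
for n in('t5','t8','t10'):
    w=cloud('top',np.load(n+'.npz')['d'])
    print(n,[np.median(w[a:b,c:e,2]).round(1) for a,b,c,e in((205,235,272,292),(192,198,225,290),(228,238,215,245))])
E
```

```text
t 17.65 pos [ 455.4 -274.1  178.6] rpy [179.76   0.31 100.34] F [ 1.1 -0.6 -0.2] open 1.003
rot [ 0.0043  0.0054 -0.0028] shift m [0.0039 0.0004 0.1656]
t5 [np.float64(125.6), np.float64(125.8), np.float64(125.7)]
t8 [np.float64(111.0), np.float64(111.1), np.float64(111.3)]
t10 [np.float64(101.7), np.float64(101.6), np.float64(102.4)]
```

View pics/s10.png

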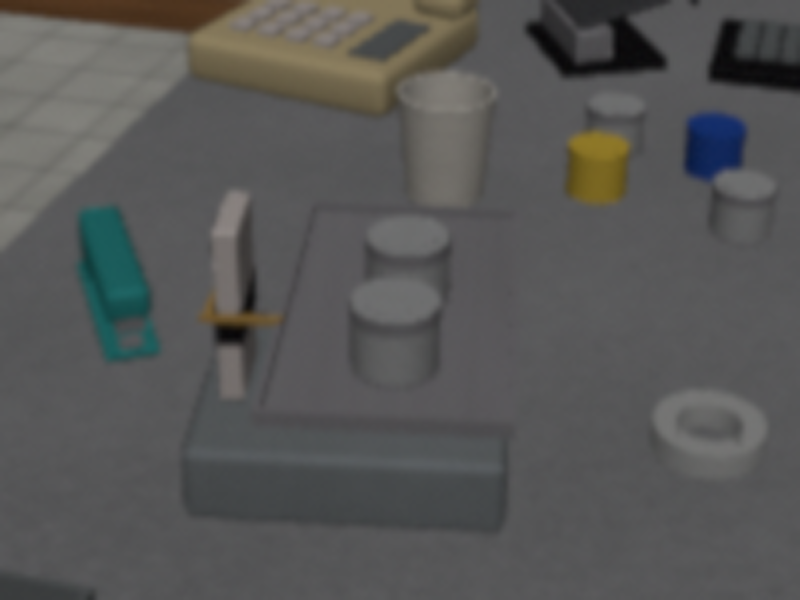

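View pics/t10.png

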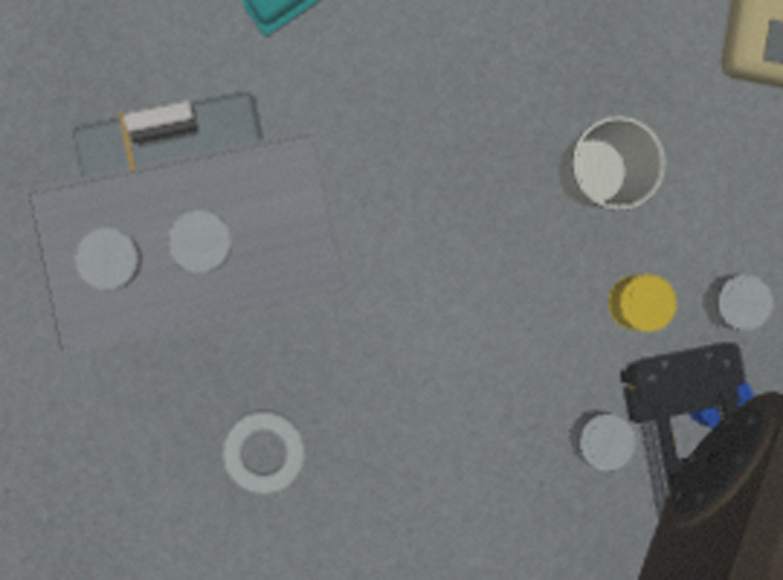

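Both tins stand on the pan; by depth it sank 125.7 → 101.8 mm, i.e. about 23.9 mm, and the pointer (240,318) lies at the black band's upper edge. That is close to the edge, so I check with the side camera and a fresh reading.

```bash
python3 - <<'E'
from h import *
im2,d2=read_camera('side');im3,d3=read_camera('top');np.savez('t11.npz',im=im3,d=d3)
# side: pan depth for each state
E5=np.load('s5.npz');
A=[('empty',E5['d'],E5['im']),('stapler',np.load('side0.npz')['d'],np.load('side0.npz')['im']),('one',np.load('s8.npz')['d'],np.load('s8.npz')['im']),('two',np.load('s10.npz')['d'],np.load('s10.npz')['im']),('two b',d2,im2)]
for n,d,im in A:
    W=cloud('side',d)
    # pan patch by world xy: free right part, and edge strip
    m=(W[...,2]>85)&(W[...,2]<135)
    x,y=W[...,0],W[...,1]; dx,dy=x-619,y-66.5; c,s=np.cos(.183),np.sin(.183); px=dx*c+dy*s; py=-dx*s+dy*c
    k=m&(px>-50)&(px<-33)&(abs(py)<90)
    # pointer: orange pixels
    hsv=cv2.cvtColor(im,cv2.COLOR_BGR2HSV); yy,xx=np.mgrid[0:420,0:560]
    o=(hsv[...,0]<22)&(hsv[...,0]>8)&(hsv[...,1]>100)&(xx>215)&(xx<245)&(yy>205)&(yy<250)
    print(n,'pan z side',k.sum(),np.median(W[k][:,2]).round(2) if k.sum() else None,'pointer row',yy[o].mean().round(2),o.sum())
for n in('top0','t5','t8','t10','t11'):
    w=cloud('top',np.load(n+'.npz')['d']);x,y=w[...,0],w[...,1]; dx,dy=x-619,y-66.5;px=dx*c+dy*s; py=-dx*s+dy*c
    k=(px>-50)&(px<-33)&(abs(py)<90)&(w[...,2]>85)&(w[...,2]<135); print(n,k.sum(),w[k][:,2].mean().round(2),np.median(w[k][:,2]).round(2))
cv2.imwrite('pics/s11.png',cv2.resize(im2[190:260,205:265],None,fx=8,fy=8,interpolation=2))
E
```

```text
empty pan z side 322 124.79 pointer row 219.18 45
stapler pan z side 322 106.94 pointer row 227.04 56
one pan z side 324 110.02 pointer row 225.37 52
two pan z side 325 100.89 pointer row 229.28 60
two b pan z side 323 100.87 pointer row 229.29 56
top0 624 107.97 107.89
t5 646 125.8 125.73
t8 629 111.01 111.05
t10 618 101.79 101.78
t11 615 101.8 101.82
```

View pics/s11.png

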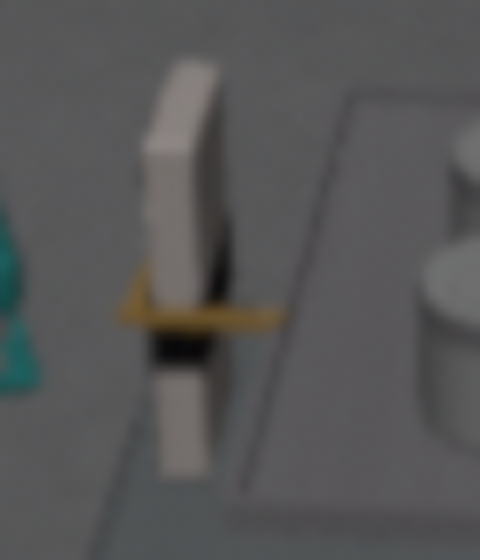

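Both cameras agree at 23.9–24.0 mm, steady over two readings; the stapler case reads 17.9 where 18 was expected, so the scale of the measurement holds. The pointer (200,318) is just inside the band, so no third tin. Last check of everything else before handing in.

```bash
python3 - <<'E'
from h import *
z=np.load('t11.npz');im,W=z['im'],cloud('top',z['d']);im0=np.load('top0.npz')['im']
cv2.imwrite('pics/t11.png',im)
yy,xx=np.mgrid[0:420,0:560]
m=((im.max(2)<60)&(xx>85)&(xx<175)&(yy>235)&(yy<315)).astype(np.uint8)
c=max(cv2.findContours(m,0,2)[0],key=cv2.contourArea);b=cv2.boxPoints(cv2.minAreaRect(c));B=cloudz('top',b,53).mean(0)
w=W[cv2.erode(m,np.ones((5,5)))>0];print('stapler',B.round(1),'topz',np.median(w[:,2]).round(1))
print('dark pitch spread z',np.percentile(w[:,2],[5,95]))
cs=[]
w=W.reshape(-1,3);dx,dy=w[:,0]-619,w[:,1]-66.5;cc,s=np.cos(.183),np.sin(.183);P=np.c_[dx*cc+dy*s,-dx*s+dy*cc,w[:,2]-101.8]
k=(abs(P[:,0])<61)&(abs(P[:,1])<111)&(P[:,2]>30)&(P[:,2]<50);P=P[k]
for q in(P[P[:,1]>30],P[P[:,1]<30]):print('tin on pan frame',len(q),np.median(q,0).round(1))
print('roll/cup diff',np.abs(im[265:308,260:302].astype(int)-im0[265:308,260:302]).mean(),np.abs(im[165:208,380:425].astype(int)-im0[165:208,380:425]).mean(), 'bg',np.abs(im[330:345,200:240].astype(int)-im0[330:345,200:240]).mean())
print('speed',abs(env.state()['qvel']).max(),env.state()['t'])
E
```

```text
stapler [480.9 361.8  53. ] topz 54.2
dark pitch spread z [48.09160605 58.04463532]
tin on pan frame 384 [-2.2 59.1 40.2]
tin on pan frame 379 [ -2.5 -10.8  40.2]
roll/cup diff 5.062753783684016 4.974849267872524 bg 4.621666666666667
speed 0.030331935764905307 17.85
```

View pics/t11.png

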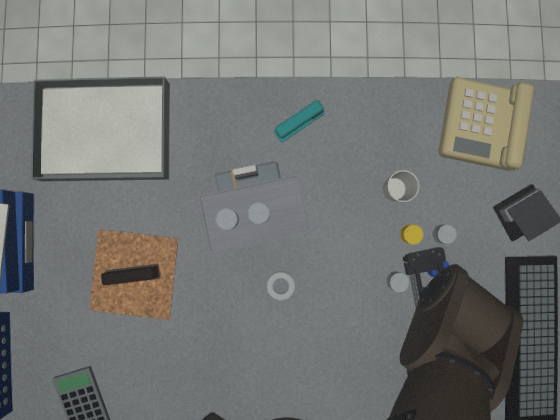

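Stapler on the mat (130,274), two tins on the pan (227,219 and 259,213), roll (281,286), cup (403,186) and the unused tins (446,234 and 399,282) unmoved, arm clear at z ≈ 178 mm.

```bash
python3 -c "
from cell import env
print(env.job_done())"
```

```text
the job is handed in; nothing more can be done
None
```

The stapler stands upright on the cork mat, and two tins stand on the pan with its pointer in the black band. I handed the job in at about 18 s of the 72 s; no verdict is reported.

- **Stapler:** its centre is about 9 mm from the mat's centre, and its top is at 54 mm where 53 mm was expected.
- **Pan:** the first tin sank it about 14.8 mm. With the second it stood at 23.9–24.0 mm, the same from both cameras and steady over two readings. That is in the band (23–43 mm) but only about 1 mm below its top edge. I added no third tin because the pointer was already in. As a check on the scale of the measurement, the stapler alone had read 17.9 mm where about 18 mm was given.
- **Tins on the pan:** both stand upright, about 70 mm apart and well inside the rim.
- **Everything else:** the cup and tape roll match their first pictures to within image noise, and the two unused tins look unmoved. The arm held clear with the fingertips at about 178 mm.

No check failed. The largest disagreement was a constant 0.9 mm offset in absolute pan height between the two cameras, which cancels in the sinking values.

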